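Clamp a glued picture frame crosswise

TASK

The picture frame in the jig has just been glued: clamp it by pushing the four corner clamps all the way down, one at a time, first the one with the square cap, then the one diagonally opposite, then the one at the other end of the square one's long side, and then the last. Each clamp stays down when pushed. Do not touch or shift the frame itself, pick nothing up, and leave the pot, brush and other things around it where they are.

Things in the scene. Friction and masses are not known exactly. Their poses are not given: they have to be found in the camera images.
- jig: picture-frame gluing jig, screwed to the bench: plywood plate 250 (its x) x 200 (its y) x 12 mm thick, with a plain metal bracket at each corner, 72 mm high, that carries an upright push-down clamp. Origin at the centre of the plate's underside; x runs along the long side, z up. The clamp axes stand at x = +-80, y = +-60 mm: square at (+80,+60), opposite at (-80,-60), long at (-80,+60), last at (+80,-60).
- clamp_square_top (a point): centre of the flat top face of a 38 x 38 mm square black cap, 12 mm thick, on a 12 mm steel rod: the only clamp with a square cap. The point rides with the cap: 102 mm above the bench fully up, 88 mm fully down. Everything else of the jig stays below 76 mm.
- clamp_square (a joint): how far that clamp is pushed down, in m: 0 is fully up, 0.014 fully down (hard stop, rubber foot on the frame). It has no spring: about 4 N of friction holds it wherever it is left. It starts within 3 mm of fully up.
- clamp_opposite_top (a point): centre of the flat top face of a round black cap of 28 mm diameter, 12 mm thick, on a 12 mm steel rod: the clamp diagonally across the jig from the square one. The point rides with the cap: 102 mm above the bench fully up, 88 mm fully down. Everything else of the jig stays below 76 mm.
- clamp_opposite (a joint): how far that clamp is pushed down, in m: 0 is fully up, 0.014 fully down (hard stop, rubber foot on the frame). It has no spring: about 4 N of friction holds it wherever it is left. It starts within 3 mm of fully up.
- clamp_long_top (a point): centre of the flat top face of a round black cap of 28 mm diameter, 12 mm thick, on a 12 mm steel rod: the clamp at the other end of the square one's long side (160 mm from it). The point rides with the cap: 102 mm above the bench fully up, 88 mm fully down. Everything else of the jig stays below 76 mm.
- clamp_long (a joint): how far that clamp is pushed down, in m: 0 is fully up, 0.014 fully down (hard stop, rubber foot on the frame). It has no spring: about 4 N of friction holds it wherever it is left. It starts within 3 mm of fully up.
- clamp_last_top (a point): centre of the flat top face of a round black cap of 28 mm diameter, 12 mm thick, on a 12 mm steel rod: the clamp at the other end of the square one's short side (120 mm from it). The point rides with the cap: 102 mm above the bench fully up, 88 mm fully down. Everything else of the jig stays below 76 mm.
- clamp_last (a joint): how far that clamp is pushed down, in m: 0 is fully up, 0.014 fully down (hard stop, rubber foot on the frame). It has no spring: about 4 N of friction holds it wherever it is left. It starts within 3 mm of fully up.
- frame: dark red wooden picture frame 190 x 150 x 16 mm, rails 30 mm wide, lying loose on the jig's plate under the four clamps, its top 28 mm above the bench. Origin at the centre of its underside.
- pot: small amber glass paint pot, 34 dia x 34 high, standing on the jig's plate inside the frame's opening (mm); bystander, origin at the centre of its underside.
- block: cork sanding block 70 x 35 x 22, lying on the bench beside a long side of the jig (mm); bystander, origin at the centre of its underside.
- brush: flat paint brush, about 200 long and 48 wide, 18 thick, lying on the bench beside the other long side of the jig (mm); bystander, origin at the centre of its underside.
- tin: paint tin, 100 dia x 120 high, on the left of the bench (mm); bystander, origin at the centre of its underside.
- tin_lid: steel tin lid, 100 dia x 9, lying on the left of the bench (mm); bystander, origin at the centre of its underside.
- tube: paint tube, 115 x 34 x 20, lying on the right of the bench (mm); bystander, origin at the centre of its underside.
- water_jar: open glass jar, 72 dia x 90 high, on the right of the bench (mm); bystander, origin at the centre of its underside.

How it is judged:
On the way, in this order (a step that is already met when the one before it is completed fails the run):
1. the square-capped clamp is pushed fully down, the other three still up (value of joint clamp_square above 0.0115 m and value of joint each of clamp_opposite, clamp_long, clamp_last below 0.006 m), for 0.1 s.
2. the diagonally opposite clamp is down too, the last two still up (value of joint each of clamp_square, clamp_opposite above 0.0115 m and value of joint each of clamp_long, clamp_last below 0.006 m), for 0.1 s.
3. the clamp at the other end of the square one's long side is down too, the last still up (value of joint each of clamp_square, clamp_opposite, clamp_long above 0.0115 m and value of joint clamp_last below 0.006 m), for 0.1 s.
4. the last clamp is down: all four are (value of joint each of clamp_square, clamp_opposite, clamp_long, clamp_last above 0.0115 m), for 0.1 s.
At the end, for the whole second after the job is handed in: all four clamps are down by at least 11.5 of their 14 mm, the frame lies at rest within 6 mm of where it was, and every bystander is within 25 mm of where it was (all of step 4 and distance of frame from where it was at the start of the episode below 0.006 m and linear speed of frame below 0.01 m/s and distance of each of pot, block, brush, tin, tin_lid, tube, water_jar from where it was at the start of the episode below 0.025 m); the robot touches nothing.
It fails at once if the robot touches the glued frame with more than 1 N (contact force between any of the fingers, the arm and frame above 1 N).
It fails at once if the frame is shifted or lifted by more than 6 mm (distance of frame from where it was at the start of the episode above 0.006 m).
It fails at once if a bystander is shifted or lifted by more than 25 mm (distance of any of pot, block, brush, tin, tin_lid, tube, water_jar from where it was at the start of the episode above 0.025 m).
It also fails if it takes over 45 s, if anything falls off the work surface, if the arm or the gripper's body presses on something with over 40 N, if the wrist force passes 120 N, or if a joint passes its speed limit or range.

ROBOT

A 7-joint arm with a two-finger parallel gripper is mounted at the origin on the work surface. World frame = base frame: x ahead of the robot, y to its left, z up, the work surface at z = 0. Lengths are in m, angles in rad, forces in N, time in s.
With the tool pointing down it reaches from about 0.35 to 0.9 m from the base axis. Payload 19.9 kg.
Tool frame: the origin (TCP) lies where the fingers leave the gripper's body, on its centre line; the fingertips stand 97 mm ahead of it and the grasp point (between the pads) lies 78 mm ahead of it (robot.finger_overhang is the z of the fingertips in the tool frame, in m); z points along the fingers, x is the direction in which the jaws open and shut, and the axes are right-handed (so a half turn about z gives the same grasp; the last joint's range is limited). The gripper opens to 94 mm and grips with 3 to 60 N. Pads are 16 mm wide; open, the fingers measure 119 mm over their backs; the gripper's body (75 mm by 177 mm) begins 78 mm behind the grasp point.
Start: joints at [-1.302, 0.417, -0.01, 1.614, 0.005, 1.111, -0.053], TCP at [0.191, 0.595, 0.303] pointing down, gripper open.
Joint ranges: [-2.81, 2.81], [-0.39, 2.02], [-1.27, 1.25], [0.06, 2.57], [-1.19, 4.33], [0.19, 2], [-2.82, 2.82]. Speed limits (rad/s): [1.89, 1.89, 2.39, 2.39, 3.01, 3.01, 3.01].

INTERFACE

Orientations are given as a unit quaternion [w, x, y, z].
In Python, from bench import robot gives the robot as it stands. Calls block until the motion is done:
- robot.move_to(position, orientation): joint-space move of the TCP to a pose.
- robot.move_straight(position, orientation=None, v=0.15, contact_N=None): straight line of the TCP; orientation=None keeps the orientation; v is the mean speed in m/s. With contact_N (N) it stops when the force on the tool has changed by that much, and returns True; else False.
- robot.goto_joints(angles): joint-space move.
- robot.command_gripper(opening, grasp_force=None): finger opening in m; grasp_force is the grip in N (None keeps the last); returns when the fingers have stopped.
- robot.pause(seconds).
- robot.ik(position, orientation): joint angles nearest the present ones, or None.
- robot.sense(): the state.
- robot.camera(name): name is "scene" or "top"; returns the picture (384x512x3 uint8, blue, green, red); there is no depth.
- robot.camera_model(name): a dict with "vertical_fov" (degrees; the focal length in pixels is half the picture's height over the tangent of half this angle, whatever the lens; pixels are square), "cx", "cy" (the principal point, pixels), "eye" and "orientation" of the camera in the world. Camera axes: x right, y down, z forward; pixel columns grow to the right and rows downward; lengths in m; the calibration is good to about 2 mm. A picture is of the moment at which its call begins. camera_model takes no time and is no camera call.
A pose or a line that the arm cannot do raises robot.Unreachable and nothing moves.
- robot.hand_in(): hands the job in, once; it reports no verdict.
The state is a dict: "time_s": time; "joint_positions": joint angles; "dq": joint speeds; "joint_torque": joint torques, N m; "tool_pos": TCP position; "ee_rot": TCP orientation; "wrist_force": force on the tool from outside, world axes, zero at the start; "wrist_torque": the same for the moment, N m; "width": finger opening in m.
Only numpy, scipy, OpenCV 4.12 (cv2) and the standard library are available. Lean on these libraries where they do the work, as an engineer would, in place of code of your own. Each camera call takes 0.05 s, during which the arm holds its last target.

## Working session

There is one attempt and no reset: what is moved stays moved. The work goes in short steps, each a Python script; the robot and the scene stay as the last script left them, time stands still between calls to the robot, and variables do not carry over. Pictures are saved under pics/ and viewed, and the job is handed in when it is done.

```bash
mkdir -p pics
python3 - <<'E'
from bench import robot
import cv2
for n in("scene","top"):
    im=robot.camera(n); cv2.imwrite(f"pics/{n}0.png",im); print(robot.camera_model(n))
print(robot.sense())
E
```

```text
{'vertical_fov': 42.66237152591116, 'cx': 264.29729375615125, 'cy': 197.52701978572077, 'eye': array([ 1.52855664, -0.4931637 ,  1.04180871]), 'orientation': array([-0.35219321,  0.76959555,  0.47912513, -0.2326408 ])}
{'vertical_fov': 56.1840414854026, 'cx': 255.65903163586097, 'cy': 192.79672335008462, 'eye': array([ 0.29958167, -0.01922276,  1.20779831]), 'orientation': array([ 0.06448621, -0.6955259 ,  0.71281549, -0.0630819 ])}
{'time_s': 0.1, 'joint_positions': array([-1.30150377,  0.41791083, -0.01032188,  1.61412554,  0.00469675,
        1.1106982 , -0.05299487]), 'dq': array([ 1.01307494e-04, -3.10921494e-03,  4.70018016e-04, -9.01343523e-05,
        2.28542936e-04, -4.93096696e-04,  1.29881572e-03]), 'joint_torque': array([ 5.43631031e-04, -8.52565241e+01,  6.39805757e-01, -4.26688600e+01,
       -4.89556161e-02,  1.65062357e-02,  1.06101900e-04]), 'tool_pos': array([0.19105213, 0.59483111, 0.30208499]), 'ee_rot': array([ 3.59293996e-04,  8.08017733e-01,  5.89157899e-01, -4.28190757e-04]), 'wrist_force': array([-0.70322766,  0.12463819,  0.08132421]), 'wrist_torque': array([-0.02654585, -0.09297305,  0.03045232]), 'width': 0.09424820648785236}
```

```bash
ls; ls pics
```

```text
pics
scene0.png
top0.png
```

View pics/top0.png

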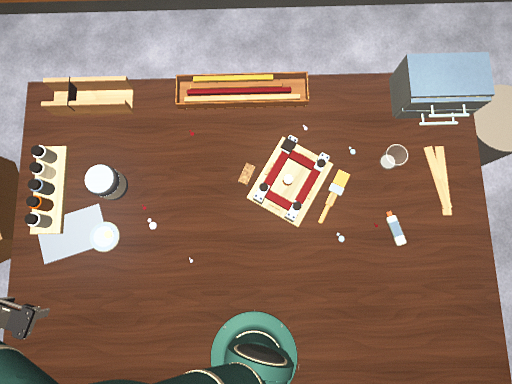

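View pics/scene0.png

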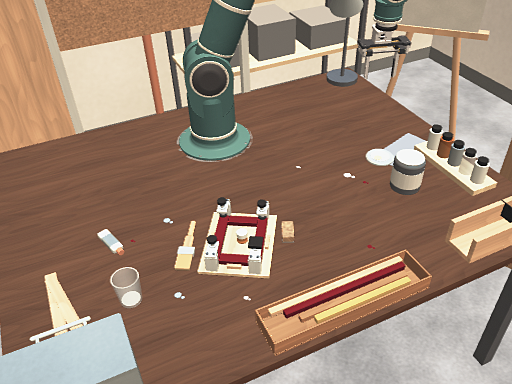

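Run:
```python
import cv2
a=cv2.imread("pics/top0.png")[125:235,235:355]; cv2.imwrite("pics/topc.png",cv2.resize(a,None,fx=6,fy=5.4,interpolation=cv2.INTER_CUBIC) if 0 else cv2.resize(a,None,fx=5,fy=5,interpolation=cv2.INTER_CUBIC))
a=cv2.imread("pics/scene0.png")[190:285,190:300]; cv2.imwrite("pics/scenec.png",cv2.resize(a,None,fx=6,fy=6,interpolation=cv2.INTER_CUBIC))
```

```text
(no output)
```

View pics/topc.png

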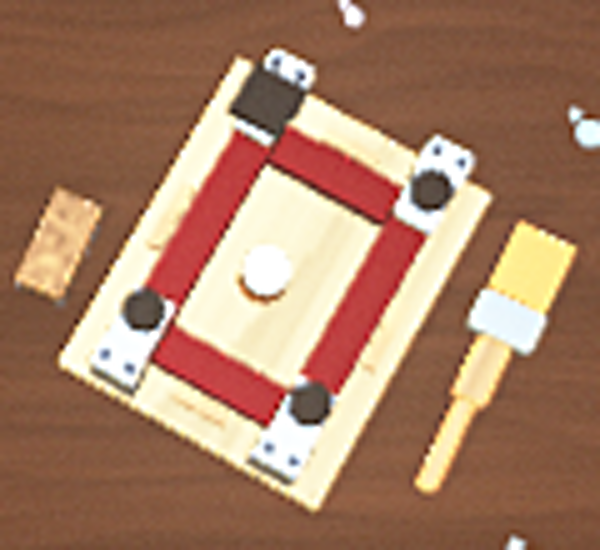

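View pics/scenec.png

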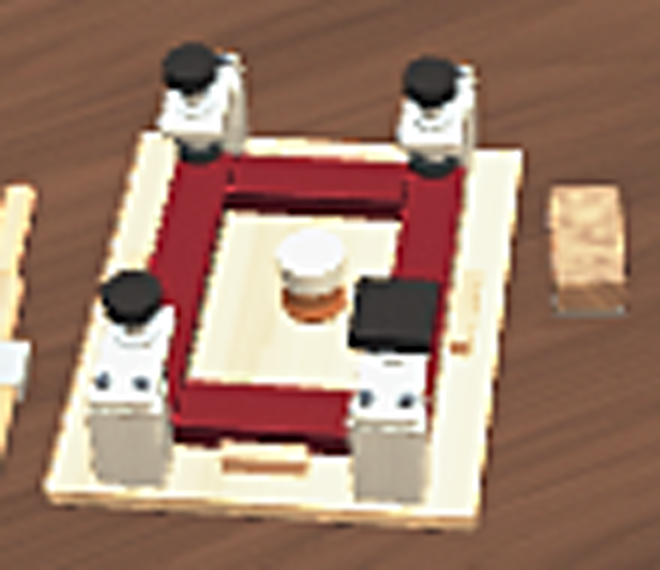

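```bash
cat > h.py <<'E'
import numpy as np
from scipy.optimize import least_squares
from scipy.spatial.transform import Rotation as R
from bench import robot
def proj(n,P):
    m=robot.camera_model(n); q=m["orientation"]
    r=R.from_quat([q[1],q[2],q[3],q[0]])
    c=r.inv().apply(np.atleast_2d(P)-m["eye"]); f=192/np.tan(np.radians(m["vertical_fov"]/2))
    return np.c_[m["cx"]+f*c[:,0]/c[:,2], m["cy"]+f*c[:,1]/c[:,2]]
ct=lambda a,s,o:(np.array(a,float)+.5)/s-.5+np.array(o)
names=["square","opposite","long","last"]
L=np.array([[80,60],[-80,-60],[-80,60],[80,-60]])/1000
T=ct([[269,97],[310,403],[144,309],[431,189]],5,[235,125])
S=ct([[397,306],[190,59],[430,73],[131,287]],6,[190,190])
def pts(p,z=.1005):
    c,s=np.cos(p[2]),np.sin(p[2])
    return np.c_[L@np.array([[c,s],[-s,c]])+p[:2], np.full(4,z)]
E
python3 - <<'E'
from h import *
for cams in (("top",),("scene",),("top","scene")):
    best=None
    for y0 in np.arange(-3,3,.7):
        f=lambda p:np.concatenate([(proj(n,pts(p))-(T if n=="top" else S)).ravel() for n in cams])
        r=least_squares(f,[.6,-.1,y0])
        if best is None or r.cost<best.cost: best=r
    print(cams,best.x,best.cost); print(best.fun.reshape(-1,2).round(2)); print(pts(best.x).round(4))
E
```

```text
('top',) [ 0.5585587  -0.13674688 -0.55270604] 0.12649165770204654
[[-0.19  0.04]
 [ 0.03  0.16]
 [-0.19 -0.1 ]
 [ 0.35 -0.12]]
[[ 0.6581 -0.1277  0.1005]
 [ 0.459  -0.1458  0.1005]
 [ 0.522  -0.0437  0.1005]
 [ 0.5951 -0.2298  0.1005]]
('scene',) [ 0.56188985 -0.13483694 -0.54647874] 0.28714525413032377
[[-0.37 -0.44]
 [ 0.02  0.29]
 [ 0.24 -0.07]
 [ 0.13  0.27]]
[[ 0.6614 -0.1251  0.1005]
 [ 0.4624 -0.1445  0.1005]
 [ 0.5247 -0.042   0.1005]
 [ 0.5991 -0.2277  0.1005]]
('top', 'scene') [ 0.56000291 -0.13553043 -0.54901319] 1.8631348251725144
[[-0.71 -0.37]
 [-0.27 -0.3 ]
 [-0.54 -0.43]
 [-0.1  -0.65]
 [-0.98 -0.76]
 [-0.35 -0.04]
 [-0.18 -0.34]
 [-0.42 -0.13]]
[[ 0.6596 -0.1261  0.1005]
 [ 0.4604 -0.145   0.1005]
 [ 0.5231 -0.0426  0.1005]
 [ 0.5969 -0.2285  0.1005]]
```

```bash
cat >> h.py <<'E'
C=pts([0.5600,-0.1355,-0.549])[:,:2]
OV=robot.finger_overhang
Q=np.array([0,np.cos(np.radians(40)/1),np.sin(np.radians(40)/1),0])
def press(i,off=(0,0)):
    x,y=C[i]+off
    robot.move_straight([x,y,.125+OV],v=.2)
    f0=robot.sense()["wrist_force"]
    hit=robot.move_straight([x,y,.0865+OV],v=.03,contact_N=22)
    s=robot.sense(); print(names[i],hit,"tip",s["tool_pos"]-[0,0,OV],"F",s["wrist_force"]-f0,s["time_s"])
    robot.pause(.15)
    s=robot.sense(); print("  after",s["tool_pos"]-[0,0,OV],"F",s["wrist_force"]-f0)
    robot.move_straight([x,y,.14+OV],v=.15)
E
python3 - <<'E'
from h import *
for a in range(-90,91,30):
    t=np.radians(a)/2; q=[0,np.cos(t),np.sin(t),0]
    print(a,[robot.ik([*c,z+OV],q) is not None for c in C for z in(.086,.15)], robot.ik([*C[0],.15+OV],q))
E
```

```text
-90 [True, True, True, True, True, True, True, True] [-0.38963087  0.68800762  0.81399675  1.55863127 -0.535691    1.13011074
 -1.02681095]
-60 [True, True, True, True, True, True, True, True] [-0.37952089  0.68111354  0.79582995  1.55828955 -0.52185482  1.12539877
 -0.51326346]
-30 [True, True, True, True, True, True, True, True] [-0.3647868   0.67161899  0.76977884  1.55778724 -0.50222513  1.11898318
 -0.00398291]
0 [True, True, True, True, True, True, True, True] [-0.36878134  0.67413103  0.77679426  1.55792392 -0.50748702  1.12067212
  0.52346046]
30 [True, True, True, True, True, True, True, True] [-0.37903302  0.6807889   0.79495949  1.558273   -0.52119493  1.12517798
  1.05705262]
60 [True, True, True, True, True, True, True, True] [-0.35729093  0.66702411  0.75670412  1.55752978 -0.49246572  1.11591
  1.55967057]
90 [True, True, True, True, True, True, True, True] [-0.32674838  0.64978551  0.70453164  1.55646775 -0.45412158  1.10457407
  2.05506247]
```

Run:
```python
from h import *
import cv2
robot.command_gripper(0.0)
robot.move_to([*C[0],.16+OV],[0,1,0,0])
s=robot.sense();print(s["time_s"],s["width"],s["tool_pos"])
press(0)
im=robot.camera("scene")[130:290,150:340]; cv2.imwrite("pics/s1.png",cv2.resize(im,None,fx=4,fy=3.7 if 0 else 4)[:600])
```

```text
4.5333 0.00020335329209265207 [ 0.65974992 -0.12512858  0.25712405]
square True tip [ 0.65957514 -0.12614131  0.08823297] F [-3.87616239  1.47694339 10.50913182] 6.0333
  after [ 0.65956942 -0.12612341  0.08820335] F [-3.23353886  2.75833486 10.53282157]
```

View pics/s1.png

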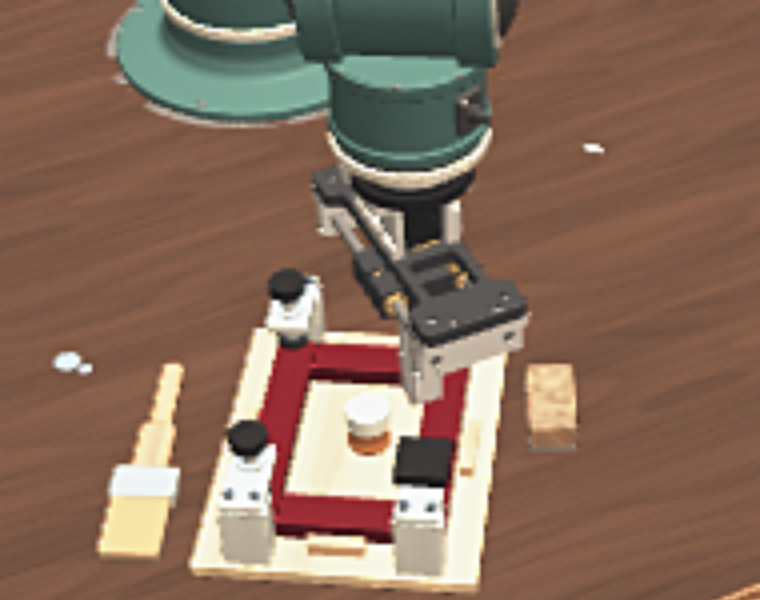

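The gripper stopped at a tip height of 88.2 mm, and the picture shows the square cap at about (422,460) now sitting close to its bracket. The other clamps still look up, so I'm moving on to the opposite one.

Run:
```python
from h import *
import cv2
robot.move_straight([*C[1],.14+OV],v=.2)
press(1)
im=robot.camera("scene")[130:280,150:340]; cv2.imwrite("pics/s2.png",cv2.resize(im,None,fx=4,fy=4))
```

```text
opposite True tip [ 0.46058545 -0.14502045  0.08805134] F [-4.49776755  1.83516662 15.81338193] 9.3
  after [ 0.46055911 -0.1450295   0.08804675] F [-3.32616351  2.97945653 16.45034071]
```

View pics/s2.png

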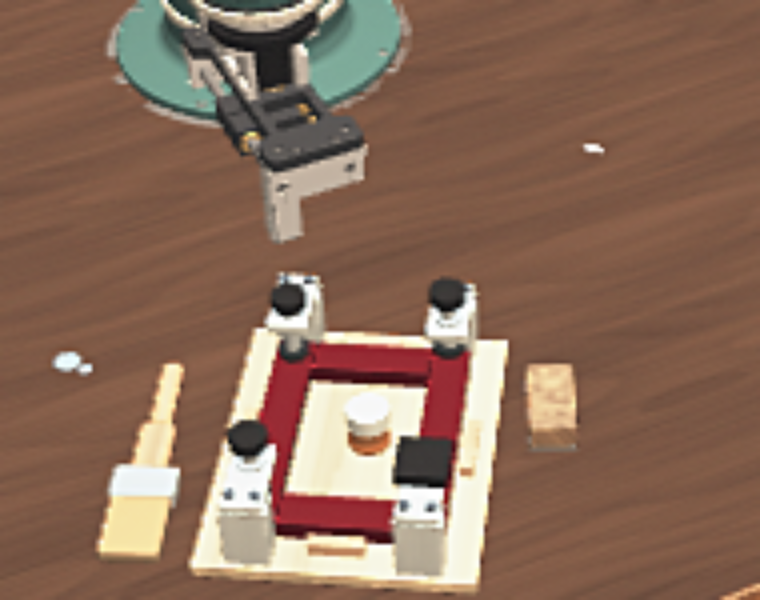

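The opposite cap moved down from about (288,285) to (288,298). The long cap at (447,293) and the last cap at (248,437) are unchanged, so the order is still correct.

Run:
```python
from h import *
import cv2
robot.move_straight([*C[2],.14+OV],v=.2)
press(2)
im=robot.camera("scene")[130:280,150:340]; cv2.imwrite("pics/s3.png",cv2.resize(im,None,fx=4,fy=4))
```

```text
long True tip [ 0.52318066 -0.04260474  0.08807846] F [-4.88515028  1.54697132 14.37660339] 12.1667
  after [ 0.52318442 -0.04261353  0.08808961] F [-4.99238985  1.03500127 14.06904938]
```

View pics/s3.png

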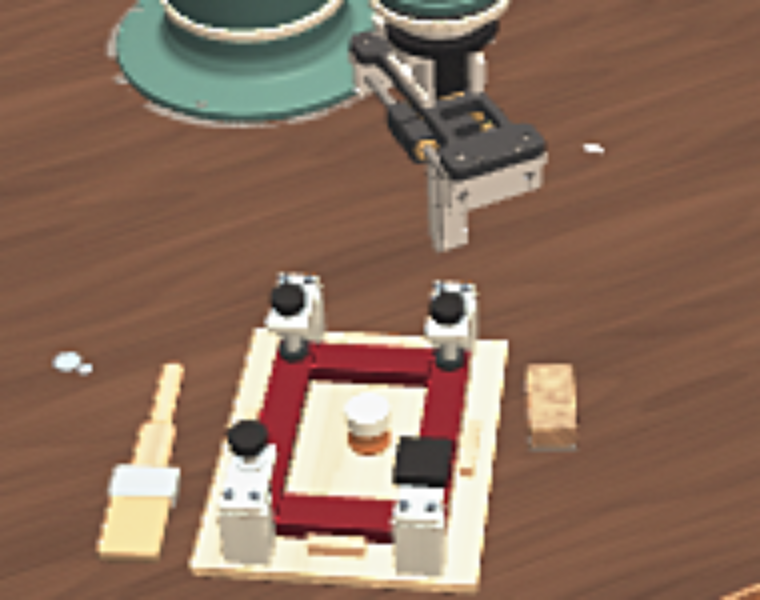

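The long cap is down, now at about (447,307). The last cap at (248,437) is still up, so I'll press it next.

Run:
```python
from h import *
import cv2
robot.move_straight([*C[3],.14+OV],v=.2)
press(3)
robot.move_straight([.50,.0,.2+OV],v=.25)
im=robot.camera("scene")[130:280,150:340]; cv2.imwrite("pics/s4.png",cv2.resize(im,None,fx=4,fy=4))
cv2.imwrite("pics/s4full.png",robot.camera("scene"))
print(robot.sense()["time_s"],robot.sense()["wrist_force"])
```

```text
last True tip [ 0.59696804 -0.22855528  0.08820124] F [-4.24540079  1.47201588 10.54452078] 15.4417
  after [ 0.59699828 -0.22854174  0.08818766] F [-3.06422249  2.50112957 11.11922613]
17.3667 [ 0.51967264 -0.19485006 -0.14222889]
```

View pics/s4.png

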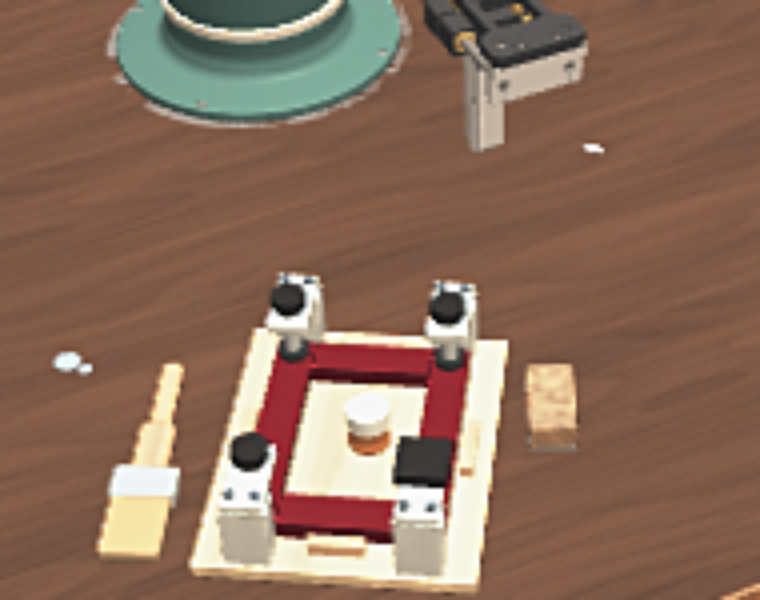

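View pics/s4full.png

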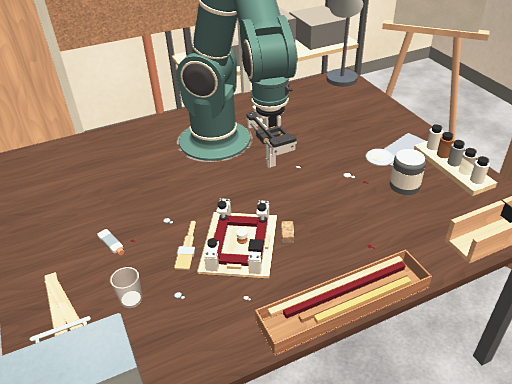

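The last cap is down, now at about (249,450). The frame, pot and everything else look unmoved, and the arm is clear of the scene.

```bash
python3 -c "
from bench import robot
robot.hand_in()"
```

```text
the job is handed in; nothing more can be done
```

All four clamps are pushed down, in the order square, opposite, long, last, and the job is handed in. I pressed each one with closed fingertips.

- **Clamps:** every press stopped at a fingertip height of 88.0–88.2 mm, against 88 mm for fully down. The measured push was about 10–16 N. A picture after each press showed the pressed cap lowered and the clamps still to be pressed unchanged.
- **Frame and other things:** in the last picture the frame and all the bystanders look where they were at the start. I checked this by eye, not by measuring.
- **Time and clearance:** the robot clock read about 17.4 s at the last check, and the arm was clear with the wrist force near zero.
- **Disagreement:** the two cameras placed the jig about 4 mm apart. I used the combined fit, which was well within the size of the caps.

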